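Tip cheese sample cores from a lipped scoop into a narrow-necked jar

ROBOT

A 6-joint arm with a two-finger parallel gripper is mounted at the origin on the work surface. World frame = base frame: x ahead of the robot, y to its left, z up, the work surface at z = 0. Lengths are in mm, angles in rad, forces in N, time in s.
With the tool pointing down it reaches from about 375 to 900 mm from the base axis. Payload 3.1 kg.
Tool frame: the origin (TCP) lies at the very end of the fingers, on their centre line; the grasp point (between the pads) lies 19 mm behind it; z points along the fingers, y is the line along which they close (so a half turn about z gives the same grasp; the last joint's range is limited). The gripper opens to 87 mm and grips with 3 to 60 N. Pads are 19 mm wide; open, the fingers measure 117 mm over their backs; the gripper's body (75 mm by 190 mm) begins 51 mm behind the grasp point.
Start: joints at [1.052, 0.527, 1.433, -0, 1.181, -0.178], TCP at [208.859, 589.045, 187.548] pointing down, gripper open.
Joint ranges: [-3.08, 3.08], [-0.75, 2.2], [0.22, 2.44], [-1.43, 4.57], [0, 2.65], [-2.85, 2.85]. Speed limits (rad/s): [2.79, 2.79, 3.14, 3.14, 3.14, 3.14].

INTERFACE

Orientations are given as a rotation vector (axis times angle).
In Python, from station import r, capture, camera_info gives the robot as it stands.
- The arm moves only by the shell command python3 -m jog 'ROWS' [FORCE]. ROWS is JSON, a list of rows, each a list of 7 numbers: the turn, a rotation vector about the world's x, y, z as a fraction of full scale, then the shift along the world's x, y, z as a fraction of full scale, then the closure in counts, from 0 (fully open) to 255 (shut). A call has 1 to 12 rows; each row shifts and turns the commanded pose from where the row before left it; what a row does not reach is not made up. Full scale, the value 1, is 0.02 m for a shift and 0.1 rad for a turn. A row lasts 1/10 s, in which the tool goes at most 50 mm and 8.59 degrees, less where a joint would pass 70% of its speed; a pose out of reach is approached as far as the arm can. A call with a number of a shift or a turn outside -1 to 1 is refused whole. A call with a gripper value outside its range is refused whole. The fingers move at their own pace and stop on an object; FORCE is the grip in N (left out, the last holds). Time passes only in rows, so rows that do not move let the fingers close. It gives the time, the measured TCP pose, the force, the opening and the grip force at its end, in the units of the state.
- r.observe(): the state, without advancing time (a new reading comes with each control period).
- capture(name): name is "scene" or "top" or "wrist"; returns the picture (480x640x3 uint8, red, green, blue); there is no depth.
- camera_info(name): a dict with "intrinsics" (3x3 intrinsics, pixels), "origin" and "rotation" of the camera in the world. Camera axes: x right, y down, z forward; pixel columns grow to the right and rows downward; lengths in mm; the calibration is good to about 2 mm. The wrist camera is an equidistant fisheye: a pixel r from the principal point sees the ray r / f radians off the axis. A picture is of the moment at which its call begins: read the wrist's pose just before it. camera_info takes no time and is no camera call; for the wrist camera it gives the pose at the moment of the call.
- r.job_done(): hands the job in; it is judged then, once.
The state is a dict: "t": time; "qpos": joint angles; "dq": joint speeds; "joint_torque": joint torques, N m; "ee_pos": TCP position; "eef_rot": TCP orientation; "ft_force": force on the tool from outside, world axes, zero at the start; "moment": the same for the moment, N m; "gripper_width": opening from 0.0 (shut) to 1.0 (fully open); "gripper_force": force on a finger pad.
Only numpy, scipy, OpenCV 4.12 (cv2) and the standard library are available. Lean on these libraries where they do the work, as an engineer would, in place of code of your own. Each camera call takes 0.05 s, during which the arm holds its last target. There are 200 camera calls.

TASK

Two cheese cores lie in the steel sample scoop on the wooden board. Pick the scoop up, rest its turned-down lip just inside the mouth of the open narrow-necked jar while the scoop is still about level, and only then tilt it, keeping the lip in the mouth until both cores have slid down into the jar. Set the empty scoop back upright on its feet on the board; do not touch the cores with the gripper, leave the jar standing where it is, and do not disturb the other things.

Things in the scene. Friction and masses are not known exactly. Their poses are not given: they have to be found in the camera images.
- scoop_grip (a point): Centre of the sample scoop's handle: black bar 78 mm long, 18 wide, 16 high. Axes of this and the other scoop points: x from handle to spout, y across, z up. With the scoop on its feet it is 46 mm above the support. The trough's back wall stands 40 mm ahead (+x), as high as this point. Scoop about 220 g, rigid, centre of mass about 83 mm ahead of this point.
- scoop_base (a point): Underside of the scoop's steel trough midway between its two cross feet, on the support when it stands; 95 mm ahead of scoop_grip, 46 mm below it. Feet 42 mm fore and aft, 13 x 36 mm, 12 mm high. Trough: inner floor 14.5 mm above this point, sides 44 mm above it, from 55 mm behind to 63 mm ahead, 26 mm wide inside, 42 outside; then a 31 mm wide spout to 95 mm ahead. Front end open.
- scoop_lip (a point): Tip of the scoop's turned-down lip, at the end of the spout: 200.5 mm ahead (+x) of scoop_grip and 41.5 mm below it. The lip is 26 mm wide, 14 mm long, bent down by 40 degrees: its bend lies 10 mm behind the tip, and the tip 7.5 mm below the underside of the spout's floor.
- core1: Cheese core, pale yellow cylinder 20 mm across, 50 mm long, about 22 g; origin at its centre, axis along its x. Lies lengthwise at the back of the trough, held by friction only: it starts to slide when the scoop is tilted spout-down by 25 to 40 degrees; by about 50 degrees both cores slide out.
- core2: Second cheese core, identical, lying lengthwise in front of the first in the same trough; origin at its centre, axis along its x.
- jar_mouth (a point): Centre of the rim of the open narrow-necked white jar, 118 mm above the table; z up. Mouth 55 mm clear, 64 outside; neck straight for 24 mm, then widens to a body 84 mm across; inner floor 110 mm below the rim. Loose, about 0.5 kg. The only tall white jar that is open: a capped jar and a low wide pot stand in a row with it, in any order, 100 mm or more between centres.
- board: Fixed wooden board 280 x 240 mm (its x, y), 18 mm thick; origin at the centre of its underside, on the table; the top is 18 mm up. The scoop starts on it and must return to it.
- capped_jar: White ceramic jar 84 mm across, 112 mm tall, closed by a wide cap 70 mm across; origin at centre of its underside. Bystander.
- pot: Low wide open white pot, 92 mm across, 62 mm tall; origin at centre of its underside. Bystander.
- wheel: Cheese wheel 170 mm across, 70 mm tall; origin at centre of its underside. Bystander.
- small_wheel: Cheese wheel 124 mm across, 55 mm tall; origin at centre of its underside. Bystander.
- bowl: Stainless bowl 200 mm across, 75 mm tall; origin at centre of its underside. Bystander.
- brush: Hand brush lying on the table, beyond the board; bystander.
- trier: Cheese trier (T-handle with a 115 mm steel gouge) lying flat on the table on the near left; origin under its handle. Bystander.

How it is judged (in metres and radians):
On the way, in this order (a step that is already met when the one before it is completed fails the run):
1. the lip is just inside the jar's mouth, the scoop still nearly level (within 20 degrees) and both cores still in it (horizontal distance between scoop_lip and jar_mouth below 0.026 m and z of scoop_lip in the frame of jar_mouth between -0.03 and -0.002 m and angle between scoop_grip's own z axis and vertical below 0.35 rad and x of core1 in the frame of scoop_grip between 0.03 and 0.18 m and z of core1 in the frame of scoop_grip between -0.035 and 0.01 m and x of core2 in the frame of scoop_grip between 0.03 and 0.18 m and z of core2 in the frame of scoop_grip between -0.035 and 0.01 m), for 0.2 s.
2. both cores are inside the jar (horizontal distance between each of core1, core2 and jar_mouth below 0.04 m and z of core1 in the frame of jar_mouth between -0.118 and -0.02 m and z of core2 in the frame of jar_mouth between -0.118 and -0.02 m), for 0.2 s.
At the end, for the whole second after the job is handed in: Both cores lie inside the jar (centres 20 mm or more below the rim); the jar stands upright within 30 mm of where it was; the scoop stands upright on the board on its feet (tilt under 6 degrees, handle centre 57 to 71 mm above the board's underside) (all of step 2 and angle between each of jar_mouth, scoop_grip's own z axis and vertical below 0.1 rad and height (world z) of jar_mouth between 0.113 and 0.123 m and distance of jar_mouth from where it was at the start of the episode below 0.03 m and z of scoop_grip in the frame of board between 0.057 and 0.071 m and horizontal distance between scoop_base and board below 0.17 m and z of scoop_lip in the frame of board between 0.012 and 0.034 m); the robot touches nothing.
It fails at once if a core is touched by the gripper (contact force between any of core1, core2 and the fingers above 0.3 N).
It fails at once if the scoop is tilted more than 35 degrees with its lip away from the jar's mouth while a core is not yet in the jar (angle between scoop_grip's own z axis and vertical above 0.61 rad and distance between scoop_lip and jar_mouth above 0.045 m and not (horizontal distance between each of core1, core2 and jar_mouth below 0.04 m and z of core1 in the frame of jar_mouth between -0.118 and -0.02 m and z of core2 in the frame of jar_mouth between -0.118 and -0.02 m)).
It fails at once if the jar is tipped by more than 14 degrees or shifted by more than 30 mm (angle between jar_mouth's own z axis and vertical above 0.25 rad or distance of jar_mouth from where it was at the start of the episode above 0.03 m).
It fails at once if another thing on the table (capped jar, pot, cheese wheels, bowl, brush, trier) is moved more than 25 mm (distance of any of wheel, small_wheel, bowl, brush, trier, capped_jar, pot from where it was at the start of the episode above 0.025 m).
It also fails if it takes over 64 s, if anything falls off the work surface, if the arm or the gripper's body presses on something with over 40 N, if the wrist force passes 120 N, or if a joint passes its speed limit or range.

## Working session

There is one attempt and no reset: what is moved stays moved. The work goes in short steps, Python scripts to look and compute and a shell command to move; the robot and the scene stay as the last step left them, time stands still between calls to the robot, and variables do not carry over. Pictures are saved under pics/ and viewed, at most 10 in all, crops included, and the job is handed in when it is done.

```bash
mkdir -p pics; ls; python3 - <<'E'
from station import r,capture,camera_info
import cv2
for n in("scene","top"):
    cv2.imwrite(f"pics/{n}0.png",capture(n)[:,:,::-1]); print(n,camera_info(n))
print(r.observe())
E
```

```text
pics
scene {'intrinsics': array([[435.08821604,   0.        , 329.14866102],
       [  0.        , 435.08821604, 243.27649004],
       [  0.        ,   0.        ,   1.        ]]), 'origin': array([867.33296779, 389.13166916, 909.96753335]), 'rotation': array([-0.89524867, -2.69613472,  0.83627332])}
top {'intrinsics': array([[598.37548753,   0.        , 319.27988744],
       [  0.        , 598.37548753, 233.38609048],
       [  0.        ,   0.        ,   1.        ]]), 'origin': array([ 279.2048732 ,  -43.90693834, 1334.43983279]), 'rotation': array([-2.15450091,  2.08962665, -0.2153233 ])}
{'t': 0.1, 'qpos': array([ 1.05146898e+00,  5.28338494e-01,  1.43375398e+00,  2.94319303e-05,
        1.18138318e+00, -1.78477733e-01]), 'dq': array([ 0.00150325, -0.00152809, -0.00249562,  0.00045993,  0.00093046,
       -0.00129333]), 'joint_torque': array([-1.06185494e-04, -4.40990102e+01, -1.77150911e+01,  6.34960737e-02,
        5.33101999e-02, -5.37519657e-05]), 'ee_pos': array([208.52481953, 588.440355  , 186.69728514]), 'eef_rot': array([-5.32720920e-01, -3.09541600e+00,  2.76439324e-03]), 'ft_force': array([-1.18987514, -1.22513283,  0.68233899]), 'moment': array([ 0.03885706,  0.03456671, -0.04294855]), 'gripper_force': 0.0, 'gripper_width': 0.9971350492222472}
```

View pics/scene0.png

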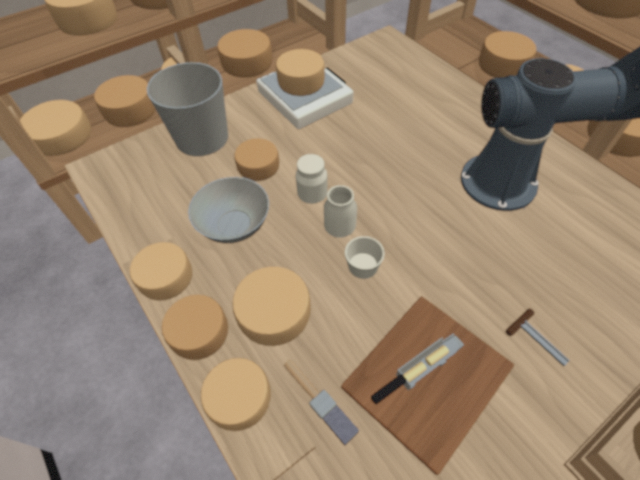

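View pics/top0.png

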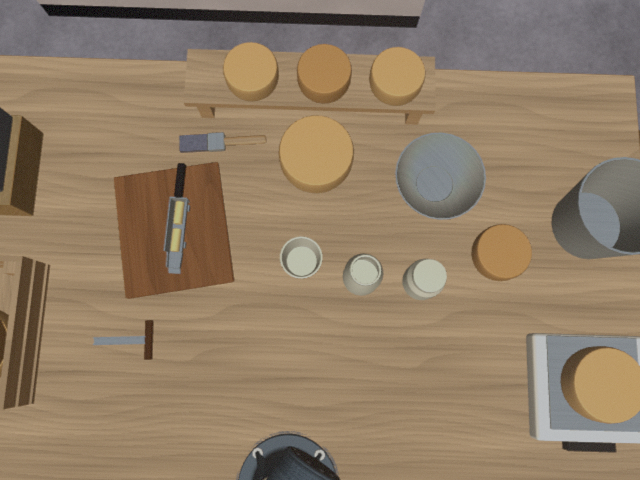

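The scene and top views agree. The scoop lies on the board with its handle away from the robot: in top, handle (180,180), lip (174,272). The open jar is the middle one, its mouth at about (365,268) in top and (341,196) in scene. The pot is to its left and the capped jar to its right. I'll enlarge both to measure.

```bash
python3 - <<'E'
import cv2,numpy as np
t=cv2.imread("pics/top0.png");s=cv2.imread("pics/scene0.png")
def c(im,x,y,w,h,k): return cv2.resize(im[y:y+h,x:x+w],None,fx=k,fy=k,interpolation=cv2.INTER_CUBIC)
a=c(t,130,155,100,130,4) #400x520
b=c(s,360,325,110,85,3.6363636)
d=c(s,315,175,55,70,3.6363636)
e=c(t,335,245,55,60,3.6363636)
out=np.zeros((600,800,3),np.uint8)
out[:520,:400]=a; out[:b.shape[0],400:400+b.shape[1]]=b[:, :400]
out[320:320+d.shape[0],400:400+d.shape[1]]=d
out[320:320+e.shape[0],600:600+e.shape[1]]=e
cv2.imwrite("pics/crops.png",out)
E
```

```text
(no output)
```

View pics/crops.png

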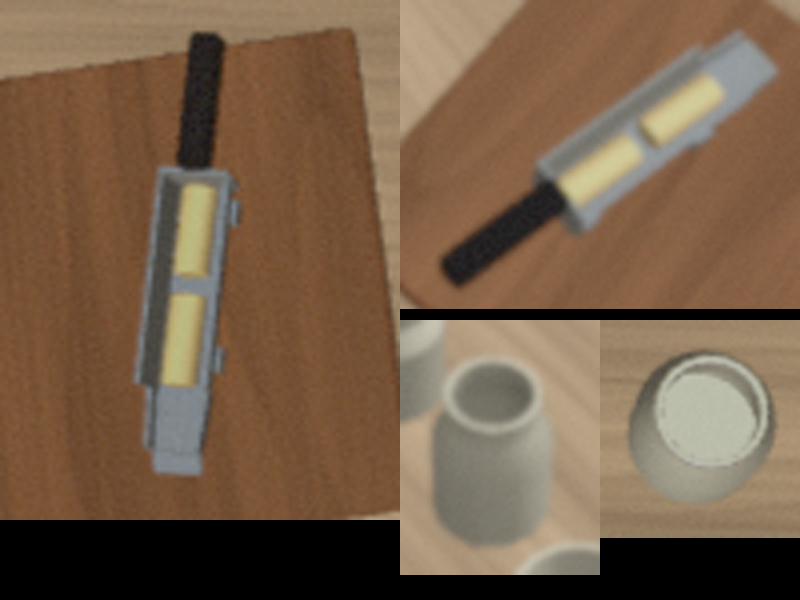

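The crops show the handle top face from (181.8,164) to (178.8,196.5) and the lip tip at (174.3,273) in top. The jar rim centre is at (365.5,269.8) in top and (340.3,195.6) in scene.

```bash
cat > h.py <<'E'
from station import r,capture,camera_info
import numpy as np
from scipy.spatial.transform import Rotation as R
def ray(n,u,v,z):
    c=camera_info(n);K=c['intrinsics'];d=R.from_rotvec(c['rotation']).apply([(u-K[0,2])/K[0,0],(v-K[1,2])/K[1,1],1])
    o=c['origin'];return np.round(o+d*(z-o[2])/d[2],1)
def proj(n,p):
    c=camera_info(n);K=c['intrinsics'];q=R.from_rotvec(c['rotation']).inv().apply(np.array(p)-c['origin']);return np.round((K@q/q[2])[:2],1)
E
python3 - <<'E'
from h import *
for k,a in dict(hfar=("top",181.75,164,72),hnear=("top",178.75,196.5,72),lip=("top",174.25,273,22.5),bl=("top",170,197.5,62),br=("top",188.2,198.5,62),
 jt=("top",365.5,269.75,118),js=("scene",340.3,195.6,118),hs=("scene",375,398,72),hs2=("scene",402,378,72),
 pt=("top",301,257,62),ct=("top",429,277,112),b1=("top",114,178,18),b2=("top",218,164,18),b3=("top",233,281,18),b4=("top",125,297,18),
 brush=("top",210,142,20),bowl=("top",440,175,75),wheel=("top",316,150,70)).items(): print(k,ray(*a))
print(R.from_rotvec([-5.32720920e-01, -3.09541600e+00,  2.76439324e-03]).as_matrix().round(3))
E
```

```text
hfar [674.2 256.9  72. ]
hnear [600.5 257.9  72. ]
lip [439.4 266.6  22.5]
bl [600.2 279.2  62. ]
br [599.2 239.4  62. ]
jt [ 446.5 -146.2  118. ]
js [ 445.  -142.6  118. ]
hs [670.7 260.1  72. ]
hs2 [605.  262.4  72. ]
pt [477.5 -11.8  62. ]
ct [ 436.4 -277.6  112. ]
b1 [652.9 421.   18. ]
b2 [693.8 186.9  18. ]
b3 [426.2 137.2  18. ]
b4 [383.9 371.2  18. ]
brush [745.4 208.3  20. ]
bowl [ 666.7 -310.2   75. ]
wheel [716.8 -36.7  70. ]
[[-0.942  0.334 -0.001]
 [ 0.334  0.942 -0.002]
 [ 0.    -0.002 -1.   ]]
```

```bash
cat > s.py <<'E'
from h import *
import json
o=r.observe();f=open('log.txt','a');f.write(json.dumps([list(o['qpos']),list(o['ee_pos']),list(o['eef_rot'])])+"\n")
m=R.from_rotvec(o['eef_rot']).as_matrix()
print('t',round(o['t'],2),o['ee_pos'].round(1),'q',o['qpos'].round(3),'F',o['ft_force'].round(1),'M',o['moment'].round(2),'w',round(o['gripper_width'],3),o['gripper_force'],'xaz',np.degrees(np.arctan2(m[1,0],m[0,0])).round(2),'z',m[:,2].round(3),'x',m[:,0].round(3))
E
python3 s.py
python3 -m jog '[[1,0,0,1,-0.8,0,0],[1,0,0,1,-0.8,0,0],[1,0,0,1,-0.8,0,0],[1,0,0,1,-0.8,0,0],[0,0,0,1,-0.8,0,0],[0,0,0,1,-0.8,0,0]]'; python3 s.py
python3 -m jog '[[-1,0,0,1,-0.8,0,0],[-1,0,0,1,-0.8,0,0],[-1,0,0,1,-0.8,0,0],[-1,0,0,1,-0.8,0,0],[0,0,0,1,-0.8,0,0],[0,0,0,1,-0.8,0,0]]'; python3 s.py
python3 -m jog '[[0,0,0.5,1,-0.8,0,0],[0,0,0.5,1,-0.8,0,0],[0,0,0.5,1,-0.8,0,0],[0,0,0.5,1,-0.8,0,0],[0,0,0.5,1,-0.8,0,0],[0,0,0.5,1,-0.8,0,0],[0,0,0,1,-0.8,0,0],[0,0,0,1,-0.8,0,0],[0,0,0,0.4,-0.4,0,0],[0,0,0,0,0,0,0],[0,0,0,0,0,0,0]]';python3 s.py
```

```text
t 0.1 [208.5 588.4 186.7] q [ 1.051  0.528  1.434  0.     1.181 -0.178] F [-1.2 -1.2  0.7] M [ 0.04  0.03 -0.04] w 0.997 0.0 xaz 160.47 z [-0.001 -0.002 -1.   ] x [-0.942  0.334  0.   ]
t: 0.7
ee_pos: [328.1, 491.8, 186.9]
eef_rot: [-0.513, -2.971, -0.594]
ft_force: [0.2, -0.1, 0.0]
gripper_width: 1.004
gripper_force: 0.0
t 0.7 [328.1 491.8 186.9] q [ 0.603  0.384  1.799  0.467  0.785 -0.931] F [ 0.2 -0.1  0. ] M [-0.19 -0.02  0.02] w 1.004 0.0 xaz 161.82 z [-0.002  0.385 -0.923] x [-0.942  0.309  0.131]
t: 1.3
ee_pos: [448.2, 397.9, 186.9]
eef_rot: [-0.53, -3.096, 0.007]
ft_force: [-0.4, -0.3, 0.1]
gripper_width: 1.0
gripper_force: 0.0
t 1.3 [448.2 397.9 186.9] q [ 0.542  0.495  1.496 -0.003  1.154 -0.689] F [-0.4 -0.3  0.1] M [0.01 0.06 0.  ] w 1.0 0.0 xaz 160.58 z [-0.002 -0.004 -1.   ] x [-0.943  0.332 -0.   ]
t: 2.4
ee_pos: [614.7, 262.2, 187.0]
eef_rot: [-0.064, -3.139, 0.006]
ft_force: [-0.4, 0.8, -0.1]
gripper_width: 0.997
gripper_force: 0.0
t 2.4 [614.7 262.2 187. ] q [ 0.238  0.589  1.313 -0.003  1.241 -1.291] F [-0.4  0.8 -0.1] M [-0.    0.01 -0.01] w 0.997 0.0 xaz 177.67 z [-0.002 -0.004 -1.   ] x [-0.999  0.041  0.001]
```

```bash
cat > kin.py <<'E'
from h import *
import json
from scipy.optimize import least_squares
D=[json.loads(l) for l in open('log.txt')]
Ry=lambda a:R.from_euler('y',a); Rz=lambda a:R.from_euler('z',a)
def fk(q,p):
    r0,d,h,a2,a3,e,L,s4=p
    A=Rz(q[0]);B=A*Ry(q[1]);C=A*Ry(q[1]+q[2]);W=C*Rz(s4*q[3])*Ry(q[4])
    T=W*Rz(q[5]+np.pi/2)
    return A.apply([r0,d,h])+B.apply([0,0,a2])+C.apply([e,0,a3])+W.apply([0,0,L]),T
def fit(s4=1.):
    f=lambda p:np.concatenate([np.r_[fk(d[0],np.r_[p,s4])[0]-d[1]] for d in D]+[np.array(p)*1e-3])
    s=least_squares(f,[0,110,330,400,380,0,250]);return np.r_[s.x,s4],s
if __name__=="__main__":
  for s4 in(1.,-1.):
    p,s=fit(s4);print(p.round(1),s.fun.round(1)[:-7])
    print([(np.degrees((fk(d[0],p)[1].inv()*R.from_rotvec(d[2])).magnitude())).round(2) for d in D])
E
python3 kin.py
```

```text
[1.000e-01 1.110e+02 2.744e+02 5.879e+02 3.917e+02 1.142e+02 3.404e+02
 1.000e+00] [-0.  0. -0.  0. -0.  0.  0.  0. -0. -0.  0.  0.]
[np.float64(0.0), np.float64(0.0), np.float64(0.0), np.float64(0.0)]
[-4.1500e+01  1.1340e+02 -1.4984e+03  9.7790e+02 -4.8100e+01 -5.6100e+02
 -3.0960e+02 -1.0000e+00] [  1.5   7.4   6.1  -3.  -11.1  -5.7  16.4  12.8  16.4 -19.1  -2.1 -16.8]
[np.float64(0.0), np.float64(53.49), np.float64(0.38), np.float64(0.4)]
```

```bash
python3 - <<'E'
from h import *
import cv2
for n in ["wrist"]:
    o=r.observe();ci=camera_info(n);im=capture(n);cv2.imwrite("pics/w1.png",im[:,:,::-1]);print(ci)
E
```

```text
{'intrinsics': array([[371.64829954,   0.        , 321.44472053],
       [  0.        , 371.64829954, 243.19392425],
       [  0.        ,   0.        ,   1.        ]]), 'origin': array([549.4215787 , 265.75881874, 384.31946927]), 'rotation': array([2.12855778, 2.04475295, 0.24579372])}
```

View pics/w1.png

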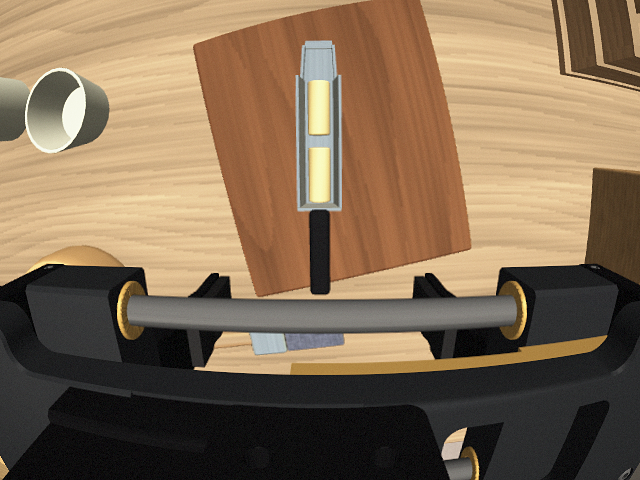

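The wrist view shows the handle centred between the open fingers: col 320, rows 211–293, lip at (318,42). The kinematic fit is exact, so I'll compute the handle position from this view and find a feasible pour heading.

```bash
cat > ik.py <<'E'
from kin import *
p,_=fit()
LO=np.array([-3.08,-.75,.22,-1.43,0,-2.85]);HI=np.array([3.08,2.2,2.44,4.57,2.65,2.85])
def ik(pos,T,q0):
    def f(q):
        a,b=fk(q,p);return np.r_[(a-pos)/10,(b.inv()*T).as_rotvec()*20]
    s=least_squares(f,np.clip(q0,LO+1e-4,HI-1e-4),bounds=(LO,HI));return s.x,np.abs(s.fun).max()
def tool(lip,az,tilt,s=20.):
    """TCP pose with scoop lip at lip, scoop x heading az, spout-down tilt; grasp s ahead of scoop_grip, tcp 19 below"""
    S=Rz(az)*Ry(tilt); g=lip-S.apply([200.5,0,-41.5]); return g+S.apply([s,0,-19]),S*R.from_euler('x',np.pi)
E
python3 - <<'E'
from ik import *
c=dict(K=np.array([[371.648,0,321.445],[0,371.648,243.194],[0,0,1]]),o=np.array([549.42,265.76,384.32]),r=[2.12855778,2.04475295,0.24579372])
def fish(u,v,z):
    dx,dy=(u-c['K'][0,2]),(v-c['K'][1,2]);rr=np.hypot(dx,dy);th=rr/c['K'][0,0]
    d=R.from_rotvec(c['r']).apply([np.sin(th)*dx/rr,np.sin(th)*dy/rr,np.cos(th)]);return (c['o']+d*(z-c['o'][2])/d[2]).round(1)
for n,a in dict(hnear=(320,211,72),hfar=(320,293,72),hend_low=(320,294,64),lip=(318,42,22.5),bl=(297,209,62),br=(341,209,62)).items():print(n,fish(*a))
lipc=np.array([446,-144.5,113.])
for az in range(60,200,15):
    u=np.array([np.cos(np.radians(az)),np.sin(np.radians(az)),0])
    q=np.array([-.5,.6,1.3,0,1.2,0]);out=[]
    q[5]=np.clip(np.radians(90-az)+q[0],-2.8,2.8)
    for t in(0,15,25,35,45,50,55,60):
        z=-5 if t<20 else -12
        P,T=tool(np.array([446,-144.5,118+z])-12*u,np.radians(az),np.radians(t));q,e=ik(P,T,q);out.append(f"{e:.2f}")
        if t in(15,55):out.append(str(q.round(2)))
    print(az,*out)
E
```

```text
hnear [599.  260.9  72. ]
hfar [673.5 257.8  72. ]
hend_low [677.6 257.5  64. ]
lip [438.7 265.1  22.5]
bl [598.  240.6  62. ]
br [599.5 279.2  62. ]
60 0.00 0.00 [-0.76  0.33  1.86 -0.32  0.92 -0.04] 0.00 0.00 0.00 0.00 0.00 [-0.18  0.5   1.72 -0.89  1.44  0.71] 0.00
75 0.00 0.00 [-0.74  0.36  1.8  -0.3   0.88 -0.29] 0.00 0.00 0.00 0.00 0.00 [-0.16  0.45  1.82 -1.03  1.25  0.65] 0.00
90 0.00 0.00 [-0.71  0.39  1.75 -0.27  0.85 -0.55] 0.00 0.00 0.00 0.00 0.00 [-0.17  0.4   1.93 -1.19  1.05  0.61] 0.00
105 0.00 0.00 [-0.67  0.42  1.7  -0.21  0.82 -0.81] 0.00 0.00 0.00 0.00 0.00 [-0.2   0.35  2.04 -1.41  0.84  0.61] 0.45
120 0.00 0.00 [-0.63  0.44  1.66 -0.14  0.81 -1.07] 0.00 0.00 0.00 0.38 1.42 [-0.28  0.27  2.07 -1.43  0.61  0.39] 2.38
135 0.00 0.00 [-0.59  0.45  1.63 -0.07  0.8  -1.33] 0.00 0.00 0.00 1.18 2.51 [-0.41  0.19  2.11 -1.43  0.3   0.11] 3.83
150 0.00 0.00 [-0.55  0.46  1.62  0.01  0.8  -1.6 ] 0.00 0.00 0.00 1.26 2.62 [-0.55  0.16  2.16  1.25  0.   -2.83] 3.99
165 0.00 0.00 [-0.5   0.46  1.61  0.09  0.81 -1.86] 0.00 0.00 0.90 2.17 3.44 [-0.61  0.14  2.13  1.07  0.21 -2.85] 4.72
180 0.00 0.00 [-0.46  0.46  1.62  0.16  0.83 -2.13] 0.00 0.00 2.17 3.44 4.71 [-0.66  0.13  2.07  0.89  0.45 -2.85] 5.98
195 0.00 0.00 [-0.43  0.45  1.64  0.22  0.86 -2.39] 0.00 1.20 3.68 4.94 6.19 [-0.66  0.13  1.99  0.75  0.66 -2.85] 7.44
```

```bash
python3 -m jog '[[0,0,0,0.14,-0.1,-0.9,0],[0,0,0,0,0,-1,0],[0,0,0,0,0,-1,0],[0,0,0,0,0,-1,0],[0,0,0,0,0,-1,0],[0,0,0,0,0,-1,0],[0,0,0,0,0,-0.7,0],[0,0,0,0,0,-0.5,0],[0,0,0,0,0,0,0],[0,0,0,0,0,0,0]]' 60; python3 s.py
python3 -m jog '[[0,0,0,0,0,0,255],[0,0,0,0,0,0,255],[0,0,0,0,0,0,255],[0,0,0,0,0,0,255],[0,0,0,0,0,0,255],[0,0,0,0,0,0,255],[0,0,0,0,0,0,255],[0,0,0,0,0,0,255],[0,0,0,0,0,0,255]]' 60; python3 s.py
```

```text
t: 3.45
ee_pos: [619.0, 260.2, 46.0]
eef_rot: [0.063, 3.14, -0.006]
ft_force: [0.5, -0.3, -0.8]
gripper_width: 0.998
gripper_force: 0.0
t 3.45 [619.  260.2  46. ] q [ 0.234  0.756  1.415 -0.005  0.97  -1.294] F [ 0.5 -0.3 -0.8] M [0.04 0.05 0.03] w 0.998 0.0 xaz 177.7 z [ 0.001 -0.004 -1.   ] x [-0.999  0.04  -0.001]
t: 4.35
ee_pos: [618.6, 259.8, 45.4]
eef_rot: [0.064, 3.141, -0.006]
ft_force: [-0.9, 0.2, -1.1]
gripper_width: 0.266
gripper_force: 0.0
t 4.35 [618.6 259.8  45.4] q [ 0.233  0.757  1.415 -0.005  0.97  -1.294] F [-0.9  0.2 -1.1] M [-0.01 -0.02  0.02] w 0.266 0.0 xaz 177.67 z [ 0.    -0.004 -1.   ] x [-0.999  0.041 -0.   ]
```

```bash
python3 -m jog '[[0,0,0,0,0,0,255],[0,0,0,0,0,0,255],[0,0,0,0,0,0,255],[0,0,0,0,0,0,255],[0,0,0,0,0,0,255],[0,0,0,0,0,0,255]]' 60; python3 s.py
python3 -m jog '[[0,0,0,0,0,0.1,255],[0,0,0,0,0,0.2,255],[0,0,0,0,0,0.4,255],[0,0,0,0,0,0.6,255],[0,0,0,0,0,0.6,255],[0,0,0,0,0,0.6,255],[0,0,0,0,0,0.6,255],[0,0,0,0,0,0.4,255],[0,0,0,0,0,0.2,255],[0,0,0,0,0,0,255]]'; python3 s.py; python3 -c "
from h import *
import cv2
print(camera_info('wrist'))
a=capture('wrist')[0:310,240:420]
b=capture('scene')[290:420,340:490]
o=np.zeros((560,800,3),np.uint8);a=cv2.resize(a,None,fx=1.8,fy=1.8);b=cv2.resize(b,None,fx=3,fy=3)
o[:558,:324]=a;o[:390,340:790]=b;cv2.imwrite('pics/lift.png',o[:,:,::-1])"
```

```text
t: 4.95
ee_pos: [618.7, 259.8, 45.5]
eef_rot: [0.064, 3.141, -0.006]
ft_force: [0.9, -0.1, -1.1]
gripper_width: 0.006
gripper_force: 0.0
t 4.95 [618.7 259.8  45.5] q [ 0.233  0.757  1.415 -0.005  0.97  -1.294] F [ 0.9 -0.1 -1.1] M [-0.02 -0.04  0.01] w 0.006 0.0 xaz 177.67 z [ 0.    -0.004 -1.   ] x [-0.999  0.041 -0.001]
t: 5.95
ee_pos: [619.1, 259.9, 120.3]
eef_rot: [0.064, 3.139, -0.006]
ft_force: [-0.6, 0.4, -0.0]
gripper_width: 0.009
gripper_force: 0.0
t 5.95 [619.1 259.9 120.3] q [ 0.233  0.664  1.369 -0.004  1.109 -1.295] F [-0.6  0.4 -0. ] M [-0.04  0.01  0.03] w 0.009 0.0 xaz 177.67 z [ 0.002 -0.004 -1.   ] x [-0.999  0.041 -0.002]
{'intrinsics': array([[371.64829954,   0.        , 321.44472053],
       [  0.        , 371.64829954, 243.19392425],
       [  0.        ,   0.        ,   1.        ]]), 'origin': array([553.11327503, 263.45771541, 317.37716126]), 'rotation': array([2.12672044, 2.04315597, 0.24902007])}
```

View pics/lift.png

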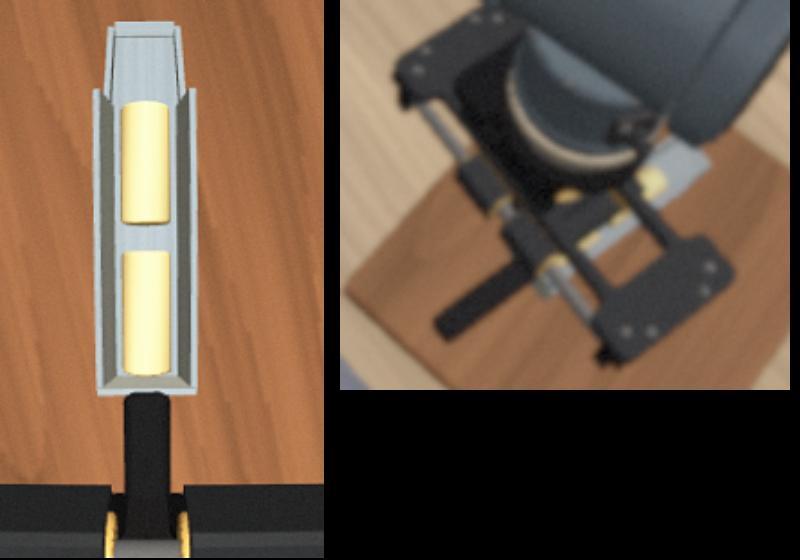

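The wrist view shows the cores still in place and the scoop's lip at about (320,12). The reading says the gripper shut fully. I need to know whether the scoop rose or stayed on the board, so I'll compare predicted pixels.

```bash
cat >> h.py <<'E'
def fproj(p,c=None):
    c=c or camera_info('wrist');K=c['intrinsics'];q=R.from_rotvec(c['rotation']).inv().apply(np.array(p)-c['origin'])
    rr=np.hypot(q[0],q[1]);th=np.arctan2(rr,q[2]);return np.round(K[:2,2]+K[0,0]*th*q[:2]/rr,1)
E
python3 - <<'E'
from h import *
import cv2
for dz in(0,75):
    print(dz,'scene handle end',proj('scene',[676,258,72+dz]),'wrist lip',fproj([438.7,265.1,22.5+dz]),'wrist back wall',fproj([598.5,260,62+dz]),fproj([673,258,72+dz]))
print('tip',fproj([619.1,259.9,120.3]), proj('scene',[619.1,259.9,120.3]),proj('scene',[619.1,259.9,45]))
a=capture('wrist');a=a[180:480,200:440];cv2.imwrite('pics/w2.png',cv2.convertScaleAbs(cv2.resize(a,None,fx=2,fy=2)[:,:,::-1],alpha=2.2,beta=20))
E
```

```text
0 scene handle end [372.1 398.8] wrist lip [319.9  14.3] wrist back wall [321.3 218.1] [322.7 322. ]
75 scene handle end [375.4 387.1] wrist lip [318.7 -26.7] wrist back wall [320.5 244.9] [322.3 381.5]
tip [322.1 273.3] [398.8 373.4] [394.  385.5]
```

View pics/w2.png

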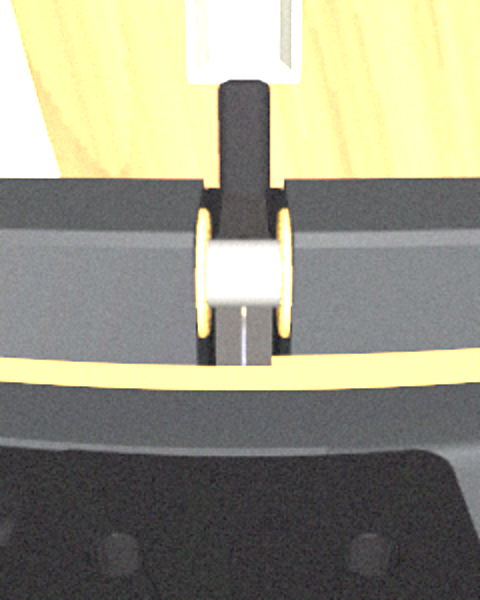

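The scoop is still on the board: its lip and back wall match the unlifted prediction. The fingers shut without the handle between them, so I'll move aside and see where the fingertips really are.

```bash
python3 -m jog '[[0,0,0,0,1,0.5,100],[0,0,0,0,1,0.5,100],[0,0,0,0,1,0.5,100],[0,0,0,0,1,0,100],[0,0,0,0,1,0,100],[0,0,0,0,0,0,100],[0,0,0,0,0,0,100],[0,0,0,0,0,0,100]]'; python3 s.py; python3 - <<'E'
from h import *
import cv2
o=r.observe();e=o['ee_pos'];m=R.from_rotvec(o['eef_rot']).as_matrix();w=o['gripper_width']*43.5
for d in(0,19,40):
    pts=[e-m[:,2]*d+s*m[:,1]*w for s in(-1,1)]
    print(d,[fproj(q) for q in pts],[proj('scene',q) for q in pts],[proj('top',q) for q in pts])
a=capture('wrist')[200:380,220:420];b=capture('scene')[280:430,330:480]
O=np.zeros((600,800,3),np.uint8)
a=cv2.convertScaleAbs(cv2.resize(a,None,fx=2,fy=2),alpha=2,beta=20);b=cv2.convertScaleAbs(cv2.resize(b,None,fx=2.6,fy=2.6),alpha=2,beta=20)
O[:360,:400]=a;O[:390,405:795]=b;cv2.imwrite('pics/f.png',O[:395,:,::-1])
E
```

```text
t: 6.9
ee_pos: [618.3, 358.9, 148.6]
eef_rot: [-0.064, -3.14, 0.008]
ft_force: [-0.3, 0.3, 0.0]
gripper_width: 0.583
gripper_force: 0.0
t 6.9 [618.3 358.9 148.6] q [ 0.372  0.693  1.215 -0.005  1.236 -1.156] F [-0.3  0.3  0. ] M [0.06 0.04 0.01] w 0.583 0.0 xaz 177.65 z [-0.001 -0.005 -1.   ] x [-0.999  0.041  0.001]
0 [array([276.4, 271.2]), array([366.7, 271.2])] [array([430.8, 402. ]), array([451.6, 428.4])] [array([134.2, 177.9]), array([109.6, 176.2])]
19 [array([272.1, 282.8]), array([371. , 282.8])] [array([433. , 399.1]), array([454.3, 425.9])] [array([131.4, 175.2]), array([106.4, 173.5])]
40 [array([266.4, 298.5]), array([376.6, 298.5])] [array([435.5, 395.7]), array([457.5, 423.1])] [array([128.2, 172.1]), array([102.8, 170.4])]
```

View pics/f.png

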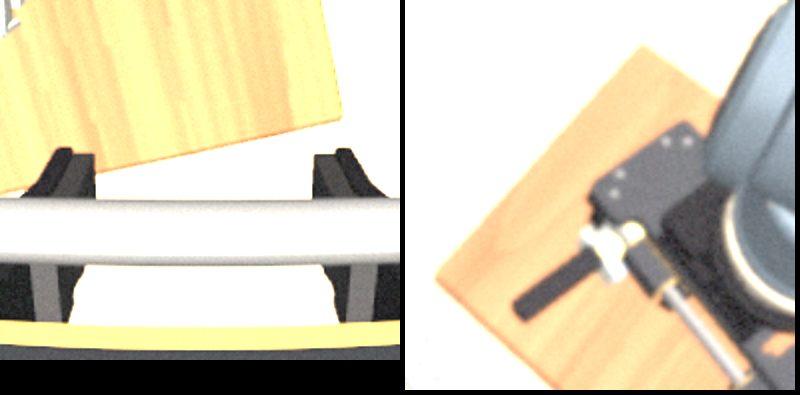

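The finger corners sit at about (267,277) and (376,277). Their spacing matches points about 30 mm behind the reported TCP, which would explain missing the handle from above. A gentle touch on the board beside the scoop will settle it.

```bash
python3 -m jog '[[0,0,0,0,0,-1,255],[0,0,0,0,0,-1,255],[0,0,0,0,0,-1,255],[0,0,0,0,0,-1,255],[0,0,0,0,0,-0.9,255],[0,0,0,0,0,-0.3,255],[0,0,0,0,0,-0.2,255],[0,0,0,0,0,0,255]]'|grep -E 'ee_p|ft'
python3 -m jog '[[0,0,0,0,0,-0.2,255],[0,0,0,0,0,-0.2,255],[0,0,0,0,0,-0.2,255],[0,0,0,0,0,0,255]]'|grep -E 'ee_p|ft'
```

```text
ee_pos: [619.0, 359.5, 41.6]
ft_force: [-0.8, 0.0, -0.8]
ee_pos: [618.2, 359.6, 28.9]
ft_force: [0.4, -0.7, 0.4]
```

```bash
for i in 1; do python3 -m jog '[[0,0,0,0,0,-0.2,255],[0,0,0,0,0,-0.1,255],[0,0,0,0,0,0,255]]'|grep -E 'ee_p|ft'; done
```

```text
ee_pos: [618.4, 359.7, 23.0]
ft_force: [-0.1, 0.3, 1.0]
```

```bash
python3 -m jog '[[0,0,0,0,0,-0.15,255],[0,0,0,0,0,-0.15,255],[0,0,0,0,0,0,255]]'|grep -E 'ee_p|ft'
```

```text
ee_pos: [618.3, 359.6, 16.9]
ft_force: [0.1, -0.0, -0.3]
```

```bash
python3 -m jog '[[0,0,0,0,0,-0.15,255],[0,0,0,0,0,-0.1,255],[0,0,0,0,0,0,255]]'|grep -E 'ee_p|ft'; python3 -m jog '[[0,0,0,0,0,-0.1,255],[0,0,0,0,0,-0.1,255],[0,0,0,0,0,0,255]]'|grep -E 'ee_p|ft'
```

```text
ee_pos: [618.4, 359.6, 12.0]
ft_force: [-0.2, 0.4, -0.2]
ee_pos: [618.4, 359.7, 8.1]
ft_force: [-0.5, -0.8, -0.1]
```

```bash
python3 -m jog '[[0,0,0,0,0,-0.1,255],[0,0,0,0,0,-0.1,255],[0,0,0,0,0,0,255]]'|grep -E 'ee_p|ft'
```

```text
ee_pos: [618.4, 359.7, 4.0]
ft_force: [-0.6, 0.0, 0.5]
```

```bash
python3 -m jog '[[0,0,0,0,0,-0.1,255],[0,0,0,0,0,-0.1,255],[0,0,0,0,0,0,255]]'|grep -E 'ee_p|ft'
```

```text
ee_pos: [618.4, 359.6, 0.1]
ft_force: [-0.2, 0.1, 0.8]
```

```bash
python3 -m jog '[[0,0,0,0,0,-0.1,255],[0,0,0,0,0,-0.1,255],[0,0,0,0,0,0,255]]'|grep -E 'ee_p|ft'
```

```text
ee_pos: [618.4, 359.6, -3.9]
ft_force: [-0.5, 0.6, 0.3]
```

```bash
python3 -m jog '[[0,0,0,0,0,-0.1,255],[0,0,0,0,0,-0.1,255],[0,0,0,0,0,0,255]]'|grep -E 'ee_p|ft'
```

```text
ee_pos: [618.4, 359.6, -8.0]
ft_force: [0.3, -1.0, -0.2]
```

```bash
python3 -m jog '[[0,0,0,0,0,-0.1,255],[0,0,0,0,0,-0.1,255],[0,0,0,0,0,0,255]]'|grep -E 'ee_p|ft'
```

```text
ee_pos: [618.4, 359.6, -11.9]
ft_force: [-0.6, -0.1, -0.3]
```

```bash
python3 -m jog '[[0,0,0,0,0,-0.1,255],[0,0,0,0,0,-0.1,255],[0,0,0,0,0,0,255]]'|grep -E 'ee_p|ft'
```

```text
ee_pos: [618.4, 359.6, -15.9]
ft_force: [-0.6, 0.6, -0.3]
```

```bash
python3 -m jog '[[0,0,0,0,0,-0.1,255],[0,0,0,0,0,0,255]]'|grep -E 'ee_p|ft'
```

```text
ee_pos: [618.8, 359.8, -16.5]
ft_force: [-1.2, -1.0, 4.2]
```

```bash
python3 -m jog '[[0,0,0,0,0,-0.1,255],[0,0,0,0,0,0,255]]'|grep -E 'ee_p|ft'
```

```text
ee_pos: [618.8, 359.8, -16.6]
ft_force: [-4.4, -2.1, 12.4]
```

```bash
python3 -m jog '[[0,0,0,0,0,-0.1,255],[0,0,0,0,0,0,255]]'|grep -E 'ee_p|ft'
```

```text
ee_pos: [618.9, 359.9, -16.6]
ft_force: [-6.2, -3.3, 21.2]
```

```bash
python3 -m jog '[[0,0,0,0,0,-0.1,255],[0,0,0,0,0,0,255]]'|grep -E 'ee_p|ft'; python3 s.py; python3 - <<'E'
from h import *
import cv2
a=capture('wrist')[160:400,200:440];b=capture('scene')[300:430,360:480]
O=np.zeros((600,800,3),np.uint8)
a=cv2.convertScaleAbs(cv2.resize(a,None,fx=1.65,fy=1.65),alpha=1.8,beta=30);b=cv2.convertScaleAbs(cv2.resize(b,None,fx=3.2,fy=3.2),alpha=1.5,beta=20)
O[:a.shape[0],:a.shape[1]]=a;O[:b.shape[0],400:400+b.shape[1]]=b;cv2.imwrite('pics/p.png',O[:420,:,::-1])
E
```

```text
ee_pos: [618.9, 359.8, -16.7]
ft_force: [-9.3, -5.0, 29.4]
t 12.0 [618.9 359.8 -16.7] q [ 0.373  0.888  1.306 -0.006  0.948 -1.155] F [-9.3 -5.  29.4] M [-0.76  1.64 -0.01] w 0.007 14.594725230708718 xaz 177.71 z [ 0.001 -0.004 -1.   ] x [-0.999  0.04  -0.001]
```

Contact is at reported z = −16.5 over the 18 mm board, so the real fingertips are about 34.5 mm short of the reported TCP. I'll back off and regrasp with that correction.

```bash
python3 -m jog '[[0,0,0,0,0,0.4,255],[0,0,0,0,0,0.6,255],[0,0,0,0,0,1,0],[0,0,0,0,0,1,0],[0,0,0,0,0,1,0],[0,0,0,0,0,1,0],[0,0,0,0,-0.5,0,0],[0,0,0,0,-1,0,0],[0,0,0,0,-1,0,0],[0,0,0,0,-1,0,0],[0,0,0,0,-1,0,0],[0,0,0,0,-0.5,0,0]]' 60; python3 -m jog '[[0,0,0,0,0,0,0],[0,0,0,0,0,0,0],[0,0,0,0,0,0,0],[0,0,0,0,0,0,0]]'; python3 s.py; python3 -c "
from h import *
print([proj('scene',[676,258,72]),fproj([438.7,265.1,22.5])])"
```

```text
t: 13.3
ee_pos: [618.4, 256.5, 75.8]
eef_rot: [-0.068, -3.14, 0.008]
ft_force: [0.1, -0.2, 0.7]
gripper_width: 0.836
gripper_force: 0.0
t: 13.7
ee_pos: [618.6, 260.7, 76.5]
eef_rot: [0.062, 3.14, -0.006]
ft_force: [0.2, 0.2, 0.7]
gripper_width: 0.994
gripper_force: 0.0
t 13.7 [618.6 260.7  76.5] q [ 0.235  0.717  1.398 -0.004  1.027 -1.294] F [0.2 0.2 0.7] M [ 0.01 -0.04  0.02] w 0.994 0.0 xaz 177.74 z [ 0.001 -0.004 -1.   ] x [-0.999  0.039 -0.001]
[array([372.1, 398.8]), array([318.,  -7.])]
```

```bash
python3 -m jog '[[0,0,0,0,0,-0.8,0],[0,0,0,0,0,-0.8,0],[0,0,0,0,0,-0.8,0],[0,0,0,0,0,-0.6,0],[0,0,0,0,0,-0.3,0],[0,0,0,0,0,0,0]]' 60; python3 -m jog '[[0,0,0,0,0,0,255],[0,0,0,0,0,0,255],[0,0,0,0,0,0,255],[0,0,0,0,0,0,255],[0,0,0,0,0,0,255],[0,0,0,0,0,0,255],[0,0,0,0,0,0,255],[0,0,0,0,0,0,255],[0,0,0,0,0,0,255],[0,0,0,0,0,0,255],[0,0,0,0,0,0,255],[0,0,0,0,0,0,255]]' 60; python3 s.py
```

```text
t: 14.3
ee_pos: [617.7, 259.5, 8.7]
eef_rot: [-0.064, -3.139, 0.007]
ft_force: [-0.3, -0.0, -0.4]
gripper_width: 1.0
gripper_force: 0.0
t: 15.5
ee_pos: [618.7, 259.7, 10.5]
eef_rot: [0.063, 3.141, -0.007]
ft_force: [0.7, -0.9, -0.6]
gripper_width: 0.195
gripper_force: 60.0
t 15.5 [618.7 259.7  10.5] q [ 0.233  0.805  1.429 -0.005  0.909 -1.294] F [ 0.7 -0.9 -0.6] M [-0.07 -0.05  0.1 ] w 0.195 59.985523503273726 xaz 177.68 z [ 0.    -0.004 -1.   ] x [-0.999  0.04  -0.   ]
```

```bash
python3 -m jog '[[0,0,0,0,0,0.1,255],[0,0,0,0,0,0.2,255],[0,0,0,0,0,0.4,255],[0,0,0,0,0,0.7,255],[0,0,0,0,0,0.9,255],[0,0,0,0,0,0.9,255],[0,0,0,0,0,0.9,255],[0,0,0,0,0,0.9,255],[0,0,0,0,0,0.9,255],[0,0,0,0,0,0.7,255],[0,0,0,0,0,0.4,255],[0,0,0,0,0,0,255]]'; python3 s.py; python3 - <<'E'
from h import *
import cv2
e=r.observe()['ee_pos'];g=np.array([638.8,259.4,e[2]+53.5])
for t in(0,3,6,9):
    S=R.from_euler('z',177.6,degrees=True)*R.from_euler('y',t,degrees=True);gr=g+[-20,0,0]
    pts={n:gr+S.apply(np.array(v)-[20,0,0]) for n,v in dict(lip=[200.5,0,-41.5],wall=[40,0,-2],bl=[190.5,0,-30]).items()}
    print(t,{n:(fproj(q),proj('top',q)) for n,q in pts.items()})
a=capture('wrist')[0:300,200:440];b=capture('top')[170:290,120:230]
O=np.zeros((600,800,3),np.uint8)
a=cv2.resize(a,None,fx=1.7,fy=1.7);b=cv2.resize(b,None,fx=3.5,fy=3.5)
O[:a.shape[0],:a.shape[1]]=a;O[:b.shape[0],412:412+b.shape[1]]=b;cv2.imwrite('pics/l2.png',O[:510,:,::-1])
E
```

```text
t: 16.7
ee_pos: [619.6, 260.0, 152.3]
eef_rot: [0.064, 3.137, -0.005]
ft_force: [0.0, 0.1, -4.2]
gripper_width: 0.199
gripper_force: 60.0
t 16.7 [619.6 260.  152.3] q [ 0.233  0.628  1.342 -0.004  1.169 -1.295] F [ 0.   0.1 -4.2] M [ 0.03 -0.26  0.05] w 0.199 59.979892540723085 xaz 177.68 z [ 0.004 -0.003 -1.   ] x [-0.999  0.041 -0.004]
0 {'lip': (array([320.6, -56.2]), array([157.6, 264.2])), 'wall': (array([319.5, 263.4]), array([162.7, 180.2])), 'bl': (array([320.5, -51.7]), array([156.8, 258.3]))}
3 {'lip': (array([320.7, -44.6]), array([159. , 263.7])), 'wall': (array([319.5, 262.9]), array([162.8, 180.3])), 'bl': (array([320.6, -40.8]), array([158. , 258.1]))}
6 {'lip': (array([320.8, -33.1]), array([160.3, 262.9])), 'wall': (array([319.6, 262.6]), array([162.9, 180.3])), 'bl': (array([320.7, -30. ]), array([159.3, 257.6]))}
9 {'lip': (array([320.9, -21.7]), array([161.7, 261.9])), 'wall': (array([319.6, 262.4]), array([163.1, 180.3])), 'bl': (array([320.8, -19.2]), array([160.6, 257. ]))}
```

View pics/l2.png

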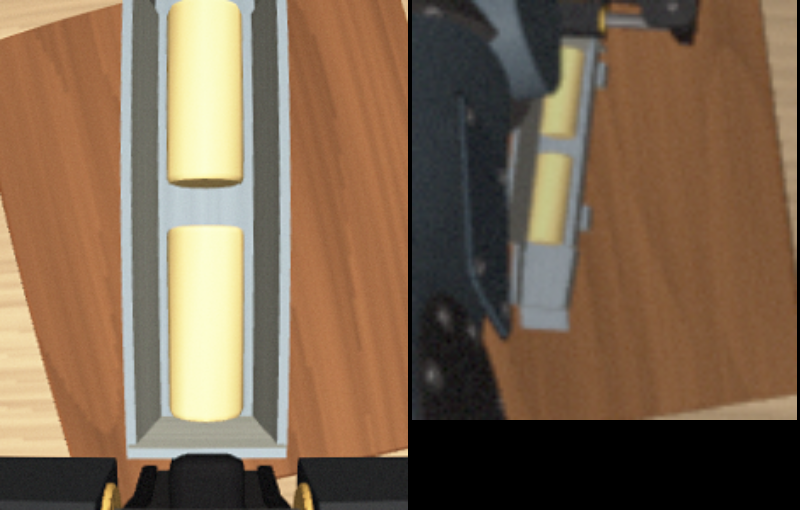

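The lifted scoop hangs nearly level with both cores in it. Its lip is at (158.0,263.7) in top, against (157.6,264.2) predicted for level. Next I'll recompute the pour targets with the corrected tool length.

```bash
sed -i 's/g+S.apply(\[s,0,-19\])/g+S.apply([s,0,-53.5])/' ik.py; python3 - <<'E'
from ik import *
o=r.observe()
jar=np.array([446,-145,118.])
for az in(60,70,80,90):
    u=np.array([np.cos(np.radians(az)),np.sin(np.radians(az)),0]);q=np.array(o['qpos']);print('az',az)
    e0,T0=o['ee_pos'],R.from_rotvec(o['eef_rot'])
    P1,T1=tool(jar-12*u+[0,0,40],np.radians(az),0)
    for k in np.linspace(.1,1,10):
        P=e0*(1-k)+P1*k;T=Rz(np.radians((az-177.7)*k))*T0;q,e=ik(P,T,q)
        if e>.02:print('via',k,e)
    print(' level hover',P1.round(1),q.round(2))
    for t,z in((14,35),(14,-5),(25,-8),(35,-11),(45,-12),(55,-12),(60,-12)):
        P,T=tool(jar-12*u+[0,0,z],np.radians(az),np.radians(t));q,e=ik(P,T,q);print('  ',t,z,P.round(1),q.round(2),round(e,3))
E
```

```text
az 60
 level hover [ 349.7 -311.7  146. ] [-0.97  0.38  1.86 -0.    0.9  -0.44]
   14 35 [ 351.  -309.6  185. ] [-0.79  0.32  1.85 -0.3   0.92 -0.09] 0.0
   14 -5 [ 351.  -309.6  145. ] [-0.79  0.39  1.89 -0.33  0.82 -0.05] 0.0
   25 -8 [ 355.7 -301.5  175.4] [-0.63  0.38  1.88 -0.56  0.91  0.24] 0.0
   35 -11 [ 362.6 -289.4  200.7] [-0.49  0.4   1.85 -0.72  1.04  0.46] 0.0
   45 -12 [ 371.9 -273.3  225.1] [-0.36  0.45  1.81 -0.84  1.2   0.62] 0.0
   55 -12 [ 383.3 -253.6  247. ] [-0.24  0.52  1.77 -0.93  1.37  0.74] 0.0
   60 -12 [ 389.7 -242.6  256.3] [-0.18  0.56  1.75 -0.97  1.45  0.79] 0.0
az 70
 level hover [ 380.2 -325.9  146. ] [-0.93  0.42  1.78 -0.    0.94 -0.58]
   14 35 [ 381.  -323.6  185. ] [-0.78  0.35  1.81 -0.28  0.9  -0.26] 0.0
   14 -5 [ 381.  -323.6  145. ] [-0.78  0.41  1.85 -0.31  0.8  -0.22] 0.0
   25 -8 [ 384.2 -314.8  175.4] [-0.63  0.39  1.86 -0.57  0.85  0.09] 0.0
   35 -11 [ 389.  -301.7  200.7] [-0.49  0.4   1.86 -0.77  0.95  0.34] 0.0
   45 -12 [ 395.3 -284.2  225.1] [-0.35  0.43  1.85 -0.92  1.09  0.55] 0.0
   55 -12 [ 403.1 -262.8  247. ] [-0.23  0.49 
[... 601 characters left out ...]
  1.89 -1.14  1.12  0.67] 0.0
   60 -12 [ 426.4 -255.9  256.3] [-0.16  0.5   1.89 -1.19  1.21  0.75] 0.0
az 90
 level hover [ 446.  -337.5  146. ] [-0.85  0.49  1.64 -0.    1.01 -0.84]
   14 35 [ 446. -335.  185.] [-0.73  0.39  1.73 -0.24  0.87 -0.59] 0.0
   14 -5 [ 446. -335.  145.] [-0.73  0.45  1.77 -0.26  0.77 -0.56] 0.0
   25 -8 [ 446.  -325.7  175.4] [-0.62  0.4   1.83 -0.55  0.72 -0.24] 0.0
   35 -11 [ 446.  -311.7  200.7] [-0.5   0.39  1.88 -0.84  0.74  0.1 ] 0.0
   45 -12 [ 446.  -293.1  225.1] [-0.37  0.4   1.93 -1.09  0.84  0.41] 0.0
   55 -12 [ 446.  -270.4  247. ] [-0.23  0.44  1.96 -1.26  0.99  0.66] 0.0
   60 -12 [ 446.  -257.6  256.3] [-0.17  0.47  1.97 -1.32  1.08  0.76] 0.0
```

```bash
python3 -m jog '[[0,0,-0.3,-0.12,-0.3,0,255],[0,0,-0.6,-0.25,-0.6,0,255],[0,0,-0.7,-0.37,-0.9,0,255],[0,0,-0.7,-0.41,-1,0,255],[0,0,-0.7,-0.41,-1,0,255],[0,0,-0.7,-0.41,-1,0,255],[0,0,-0.7,-0.41,-1,0,255],[0,0,-0.7,-0.41,-1,0,255],[0,0,-0.7,-0.41,-1,0,255],[0,0,-0.7,-0.41,-1,0,255],[0,0,-0.7,-0.41,-1,0,255],[0,0,-0.7,-0.41,-1,0,255]]' >/dev/null
python3 -m jog '[[0,0,-0.7,-0.41,-1,0,255],[0,0,-0.7,-0.41,-1,0,255],[0,0,-0.7,-0.41,-1,0,255],[0,0,-0.7,-0.41,-1,0,255],[0,0,-0.7,-0.41,-1,0,255],[0,0,-0.7,-0.41,-1,0,255],[0,0,-0.7,-0.41,-1,0,255],[0,0,-0.7,-0.41,-1,0,255],[0,0,-0.7,-0.41,-1,0,255],[0,0,-0.7,-0.41,-1,0,255],[0,0,-0.7,-0.41,-1,0,255],[0,0,-0.7,-0.41,-1,0,255]]' >/dev/null
python3 -m jog '[[0,0,-0.6,-0.41,-1,0,255],[0,0,-0.6,-0.41,-1,0,255],[0,0,-0.5,-0.41,-1,0,255],[0,0,-0.4,-0.41,-1,0,255],[0,0,-0.3,-0.33,-0.8,0,255],[0,0,-0.1,-0.25,-0.6,0,255],[0,0,0,-0.2,-0.5,0,255],[0,0,0,-0.15,-0.4,0,255],[0,0,0,-0.05,-0.2,0,255],[0,0,0,0,0,0,255],[0,0,0,0,0,0,255]]'; python3 s.py
```

```text
t: 20.3
ee_pos: [379.4, -325.6, 150.4]
eef_rot: [-2.571, -1.799, 0.004]
ft_force: [0.2, -0.8, -3.6]
gripper_width: 0.2
gripper_force: 60.0
t 20.3 [ 379.4 -325.6  150.4] q [-0.932  0.416  1.778 -0.003  0.951 -0.58 ] F [ 0.2 -0.8 -3.6] M [-0.27  0.16  0.04] w 0.2 59.97974390164018 xaz 69.98 z [-0.004  0.002 -1.   ] x [0.342 0.94  0.   ]
```

```bash
python3 -m jog '[[-0.25,0.09,0,0.01,0.02,0.2,255],[-0.4,0.15,0,0.02,0.02,0.35,255],[-0.4,0.15,0,0.02,0.02,0.35,255],[-0.4,0.15,0,0.02,0.02,0.35,255],[-0.4,0.15,0,0.02,0.02,0.3,255],[-0.25,0.09,0,0,0,0.2,255],[0,0,0,0,0,0,255],[0,0,0,0,0,0,255]]'>/dev/null; python3 s.py; cat > look.py <<'E'
from ik import *
import cv2,sys
def lipnow(droop=1.):
    o=r.observe();T=R.from_rotvec(o['eef_rot']);S=T*R.from_euler('x',-np.pi)
    g=o['ee_pos']-S.apply([20,0,-53.5]); S2=S*Ry(np.radians(droop)); a=g+S.apply([20,0,0])
    return a+S2.apply([180.5,0,-41.5]),S2
if __name__=="__main__":
    for d in(0,1,3):
        l,S=lipnow(d);print('droop',d,'lip',l.round(1),'rel jar',(l-[446,-145,118]).round(1),'tilt',np.degrees(np.arccos(S.as_matrix()[2,2])).round(1),'top px',proj('top',l),'scene',proj('scene',l))
    print('rim px',proj('top',[446,-145,118]),proj('scene',[446,-145,118]))
    a=capture('top')[235:315,330:430];b=capture('scene')[150:270,280:390]
    O=np.zeros((600,800,3),np.uint8);a=cv2.resize(a,None,fx=4,fy=4,interpolation=2);b=cv2.resize(b,None,fx=3.6,fy=3.6,interpolation=2)
    O[:320,:400]=a;O[:432,402:402+b.shape[1]]=b;cv2.imwrite(sys.argv[1],O[:435,:,::-1])
E
python3 look.py pics/j1.png
```

```text
t 21.1 [ 381.2 -323.5  185.4] q [-0.787  0.35   1.797 -0.258  0.92  -0.289] F [-0.4  0.2 -2.5] M [-0.1   0.02 -0.01] w 0.202 59.9798009544611 xaz 70.03 z [-0.081 -0.206 -0.975] x [ 0.333  0.916 -0.222]
droop 0 lip [ 442.3 -155.6  157.1] rel jar [ -3.7 -10.6  39.1] tilt 12.8 top px [371.9 269.3] scene [338.1 180.7]
droop 1 lip [ 441.8 -156.9  154.2] rel jar [ -4.2 -11.9  36.2] tilt 13.8 top px [372.4 269.8] scene [337.9 181.1]
droop 3 lip [ 440.8 -159.7  148.5] rel jar [ -5.2 -14.7  30.5] tilt 15.8 top px [373.5 270.8] scene [337.5 181.8]
rim px [364.9 270. ] [339.4 195.2]
```

View pics/j1.png

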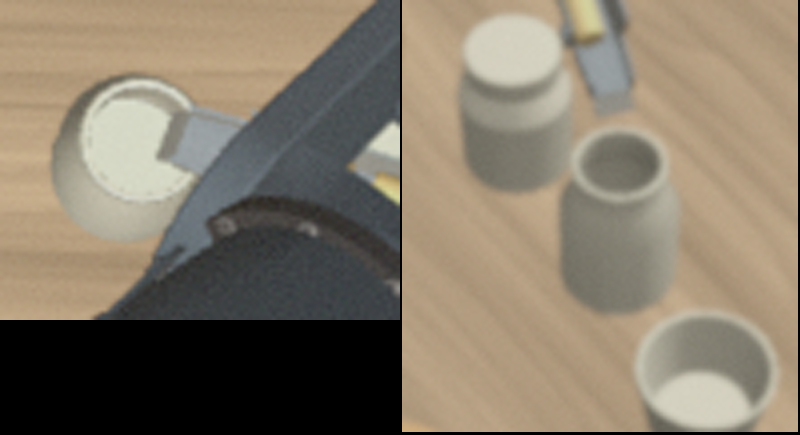

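The lip edge is centred at (372,268.5) in top against the rim centre (365.8,270), so it is about 10 mm behind the centre and 37 mm above the rim, as predicted. I'll lower it straight down.

```bash
python3 -m jog '[[0,0,0,0,0,-0.3,255],[0,0,0,0,0,-0.5,255],[0,0,0,0,0,-0.5,255],[0,0,0,0,0,-0.4,255],[0,0,0,0,0,-0.25,255],[0,0,0,0,0,-0.15,255],[0,0,0,0,0,-0.1,255],[0,0,0,0,0,0,255],[0,0,0,0,0,0,255],[0,0,0,0,0,0,255],[0,0,0,0,0,0,255]]'; python3 s.py; python3 look.py pics/j2.png
```

```text
t: 22.3
ee_pos: [381.3, -324.3, 141.8]
eef_rot: [2.461, 1.721, -0.282]
ft_force: [-0.8, -0.4, -3.8]
gripper_width: 0.199
gripper_force: 60.0
t 22.3 [ 381.3 -324.3  141.8] q [-0.788  0.419  1.844 -0.286  0.807 -0.247] F [-0.8 -0.4 -3.8] M [-0.03  0.03  0.  ] w 0.199 59.97988745570183 xaz 69.96 z [-0.081 -0.208 -0.975] x [ 0.334  0.916 -0.223]
droop 0 lip [ 442.5 -156.5  113.3] rel jar [ -3.5 -11.5  -4.7] tilt 12.9 top px [370.3 272.1] scene [337.6 192.9]
droop 1 lip [ 442.  -157.9  110.4] rel jar [ -4.  -12.9  -7.6] tilt 13.9 top px [370.8 272.6] scene [337.4 193.2]
droop 3 lip [ 441.  -160.7  104.6] rel jar [ -5.  -15.7 -13.4] tilt 15.9 top px [371.9 273.5] scene [337.  193.9]
rim px [364.9 270. ] [339.4 195.2]
```

```bash
python3 -m jog '[[0,0,0,0,0,-0.05,255],[0,0,0,0,0,-0.05,255],[0,0,0,0,0,0,255],[0,0,0,0,0,0,255]]'|grep -E 'ee|ft'; python3 - <<'E'
from look import *
l,S=lipnow(.7);o=r.observe();T0=R.from_rotvec(o['eef_rot']);e=o['ee_pos'];ax=S.as_matrix()[:,1];print('lip rel',(l-[446,-145,118]).round(1),'axis',ax.round(3))
v=e-l;prev=e
for k in range(1,17):
    w=R.from_rotvec(ax*0.05*k).apply(v)+l+[0,0,-1*min(k,6)];print(k,((w-prev)/20).round(3));prev=w
E
```

```text
ee_pos: [381.0, -324.2, 139.4]
eef_rot: [2.462, 1.722, -0.282]
ft_force: [0.5, -0.3, -2.9]
lip rel [ -4.1 -12.3  -9.1] axis [-0.939  0.344  0.005]
1 [0.032 0.081 0.392]
2 [0.04  0.102 0.387]
3 [0.047 0.122 0.381]
4 [0.055 0.142 0.374]
5 [0.062 0.162 0.366]
6 [0.069 0.181 0.357]
7 [0.076 0.2   0.396]
8 [0.082 0.219 0.385]
9 [0.089 0.236 0.373]
10 [0.095 0.254 0.36 ]
11 [0.101 0.27  0.346]
12 [0.107 0.286 0.331]
13 [0.112 0.301 0.315]
14 [0.117 0.316 0.299]
15 [0.122 0.33  0.282]
16 [0.127 0.342 0.264]
```

```bash
python3 -m jog '[[-0.47,0.17,0,0.03,0.08,0.39,255],[-0.47,0.17,0,0.04,0.10,0.39,255],[-0.47,0.17,0,0.05,0.12,0.38,255],[-0.47,0.17,0,0.055,0.14,0.375,255],[-0.47,0.17,0,0.06,0.16,0.365,255],[-0.47,0.17,0,0.07,0.18,0.36,255],[-0.47,0.17,0,0.075,0.2,0.395,255],[-0.47,0.17,0,0.08,0.22,0.385,255]]'|grep -E 'ee|ft'; python3 -m jog '[[-0.47,0.17,0,0.09,0.235,0.375,255],[-0.47,0.17,0,0.095,0.255,0.36,255],[-0.47,0.17,0,0.1,0.27,0.345,255],[-0.47,0.17,0,0.105,0.285,0.33,255],[0,0,0,0,0,0,255],[0,0,0,0,0,0,255]]'|grep -E 'ee|ft'; python3 s.py; python3 -c "
from look import *
l,S=lipnow(.7);print((l-[446,-145,118]).round(1),np.degrees(np.arccos(S.as_matrix()[2,2])))"
```

```text
ee_pos: [390.6, -299.8, 200.6]
eef_rot: [2.211, 1.543, -0.717]
ft_force: [0.3, -0.2, -3.0]
ee_pos: [398.5, -279.0, 228.1]
eef_rot: [2.069, 1.445, -0.905]
ft_force: [0.3, -1.0, -1.8]
t 24.2 [ 398.5 -279.   228.1] q [-0.322  0.449  1.842 -0.948  1.125  0.584] F [ 0.3 -1.  -1.8] M [ 0.6  -0.14  0.02] w 0.201 59.979612082242966 xaz 69.94 z [-0.254 -0.687 -0.68 ] x [ 0.233  0.639 -0.733]
[ -3.  -12.3 -15.1] 47.840126524218675
```

```bash
python3 -m jog '[[-0.47,0.17,0,0.11,0.3,0.315,255],[-0.47,0.17,0,0.115,0.315,0.3,255],[-0.47,0.17,0,0.12,0.33,0.28,255],[-0.47,0.17,0,0.125,0.34,0.265,255],[0,0,0,0,0,0,255],[0,0,0,0,0,0,255],[0,0,0,0,0,0,255],[0,0,0,0,0,0,255],[0,0,0,0,0,0,255],[0,0,0,0,0,0,255],[0,0,0,0,0,0,255],[0,0,0,0,0,0,255]]'|grep -E 'ee|ft'; python3 - <<'E'
from look import *
l,S=lipnow(.7);print((l-[446,-145,118]).round(1),np.degrees(np.arccos(S.as_matrix()[2,2])))
# yellow pixels near jar/scoop
w=capture('wrist');t=capture('top')[215:330,300:460];s=capture('scene')[130:260,290:400]
for n,i in dict(w=w,t=t,s=s).items():
    h=cv2.cvtColor(i,cv2.COLOR_RGB2HSV);m=cv2.inRange(h,(22,60,150),(32,255,255));c,_,st,ce=cv2.connectedComponentsWithStats(m);print(n,[(st[k].tolist()) for k in range(1,c) if st[k][4]>25])
O=np.zeros((480,800,3),np.uint8);t=cv2.resize(t,(400,288));s=cv2.resize(s,(400,473));O[:288,:400]=t;O[:473,400:]=s;w=cv2.resize(w[:300],None,fx=.62,fy=.62);O[290:290+w.shape[0],:w.shape[1]]=w[:190]
cv2.imwrite('pics/pour.png',O[:,:,::-1])
E
```

```text
ee_pos: [407.5, -253.7, 251.7]
eef_rot: [1.918, 1.337, -1.078]
ft_force: [-0.0, -0.2, -2.3]
[ -3.3 -13.  -14.9] 59.37551174504512
w [[224, 0, 47, 69, 553], [248, 0, 23, 33, 271], [502, 29, 29, 117, 1424], [181, 38, 22, 20, 82], [427, 40, 5, 14, 26], [92, 85, 125, 98, 1961], [118, 88, 44, 35, 81], [234, 93, 37, 55, 504], [155, 97, 68, 74, 398], [0, 103, 234, 131, 2806], [385, 111, 57, 100, 2208], [547, 116, 9, 28, 74], [201, 125, 50, 42, 287], [628, 126, 9, 14, 28], [253, 139, 18, 19, 44], [546, 146, 9, 15, 38], [586, 146, 13, 20, 41], [18, 153, 126, 64, 482], [603, 154, 24, 34, 128], [593, 167, 17, 22, 66], [569, 169, 11, 18, 44], [628, 173, 12, 13, 38], [371, 174, 23, 43, 337], [57, 187, 48, 23, 119], [447, 187, 5, 17, 55], [134, 203, 66, 35, 293], [371, 205, 6, 9, 28], [213, 209, 37, 22, 129], [259, 247, 15, 16, 131], [377, 327, 6, 21, 58]]
t []
s []
```

View pics/pour.png

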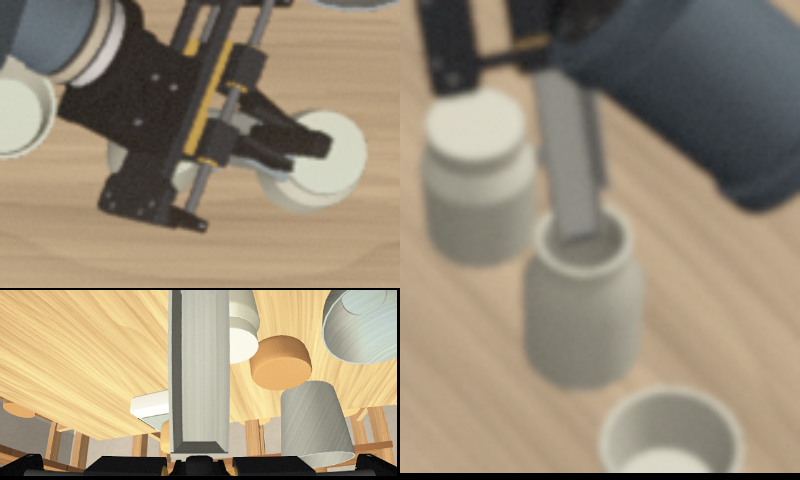

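The wrist view shows the trough empty. Scene shows the lip still in the mouth, the jar upright, and no core outside. Now I'll lift straight up and level the scoop.

```bash
python3 -m jog '[[0,0,0,0,0,0.2,255],[0,0,0,0,0,0.4,255],[0,0,0,0,0,0.7,255],[0,0,0,0,0,0.8,255],[0,0,0,0,0,0.6,255],[0.94,-0.34,0,0,0,0.3,255],[0.94,-0.34,0,0,0,0,255],[0.94,-0.34,0,0,0,0,255],[0.94,-0.34,0,0,0,0,255],[0.94,-0.34,0,0,0,0,255],[0.94,-0.34,0,0,0,0,255]]'|grep -E 'ee|ft'; python3 -m jog '[[0.94,-0.34,0,0,0,0,255],[0.94,-0.34,0,0,0,0,255],[0.94,-0.34,0,0,0,0,255],[0.94,-0.34,0,0,0,0,255],[0,0,0,0,0,0,255],[0,0,0,0,0,0,255]]'|grep -E 'ee|ft'; python3 s.py; python3 - <<'E'
from ik import *
o=r.observe();T=R.from_rotvec(o['eef_rot']);S=(T*R.from_euler('x',-np.pi))
print('need turn',(R.from_euler('z',np.degrees(np.arctan2(*S.as_matrix()[[1,0],0])),degrees=True)*S.inv()).as_rotvec().round(3), 'shift to 619,260',(np.array([619,260,150])-o['ee_pos']).round(1))
import cv2
t=capture('top')[225:300,335:395];h=cv2.cvtColor(t,cv2.COLOR_RGB2HSV);m=cv2.inRange(h,(20,60,120),(34,255,255));print('yellow px in jar region',int((m>0).sum()),np.argwhere(m).mean(0) if m.any() else '')
g=cv2.GaussianBlur(cv2.cvtColor(capture('top'),cv2.COLOR_RGB2GRAY),(5,5),0)[235:310,330:400]
c=cv2.HoughCircles(g,cv2.HOUGH_GRADIENT,1,20,param1=80,param2=12,minRadius=12,maxRadius=17);print(c if c is None else c[0][:3]+[330,235,0])
E
```

```text
ee_pos: [406.9, -253.3, 312.8]
eef_rot: [2.344, 1.64, -0.505]
ft_force: [-0.0, -0.0, -2.9]
ee_pos: [406.4, -253.8, 311.7]
eef_rot: [2.567, 1.794, -0.041]
ft_force: [0.5, -0.0, -3.0]
t 27.25 [ 406.4 -253.8  311.7] q [-0.772  0.19   1.609 -0.028  1.339 -0.415] F [ 0.5 -0.  -3. ] M [-0.17  0.08  0.02] w 0.2 59.979985635727644 xaz 69.9 z [-0.016 -0.022 -1.   ] x [ 0.343  0.939 -0.026]
need turn [ 0.022 -0.016  0.   ] shift to 619,260 [ 212.6  513.8 -161.7]
yellow px in jar region 180 [49.22777778 27.63333333]
[[364.5        269.5         15.19999981]]
```

```bash
python3 -m jog '[[0.22,-0.16,0,0.12,0.3,0,255],[0,0,0.9,0.25,0.6,0,255],[0,0,0.7,0.37,0.9,0,255],[0,0,0.7,0.414,1,0,255],[0,0,0.7,0.414,1,0,255],[0,0,0.7,0.414,1,0,255],[0,0,0.7,0.414,1,0,255],[0,0,0.7,0.414,1,0,255],[0,0,0.7,0.414,1,0,255],[0,0,0.7,0.414,1,0,255],[0,0,0.7,0.414,1,0,255],[0,0,0.7,0.414,1,0,255]]'|grep ee
python3 -m jog '[[0,0,0.7,0.414,1,-0.4,255],[0,0,0.7,0.414,1,-0.4,255],[0,0,0.7,0.414,1,-0.4,255],[0,0,0.7,0.414,1,-0.4,255],[0,0,0.7,0.414,1,-0.4,255],[0,0,0.7,0.414,1,-0.4,255],[0,0,0.7,0.414,1,-0.4,255],[0,0,0.7,0.414,1,-0.4,255],[0,0,0.7,0.414,1,-0.4,255],[0,0,0.7,0.414,1,-0.4,255],[0,0,0.7,0.414,1,-0.4,255],[0,0,0.7,0.414,1,-0.4,255]]'|grep ee
python3 -m jog '[[0,0,0.6,0.414,1,-0.4,255],[0,0,0.6,0.33,0.8,-0.5,255],[0,0,0.5,0.25,0.6,-0.5,255],[0,0,0.4,0.14,0.35,-0.6,255],[0,0,0.3,0.05,0.14,-0.7,255],[0,0,0.1,0,0,-0.8,255],[0,0,0,0,0,-0.8,255],[0,0,0,0,0,-0.8,255],[0,0,0,0,0,-0.8,255],[0,0,0,0,0,-0.6,255],[0,0,0,0,0,0,255],[0,0,0,0,0,0,255]]'; python3 s.py
```

```text
ee_pos: [496.8, -35.4, 311.6]
eef_rot: [-1.676, -2.656, -0.004]
ee_pos: [595.7, 204.6, 215.1]
eef_rot: [-0.447, -3.108, -0.003]
t: 30.95
ee_pos: [619.8, 260.4, 85.6]
eef_rot: [-0.063, -3.139, -0.003]
ft_force: [-0.4, -0.6, -2.2]
gripper_width: 0.197
gripper_force: 60.0
t 30.95 [619.8 260.4  85.6] q [ 0.231  0.707  1.39   0.002  1.046 -1.301] F [-0.4 -0.6 -2.2] M [-0.04 -0.15  0.01] w 0.197 59.97996116057038 xaz 177.7 z [-0.002  0.002 -1.   ] x [-0.999  0.04   0.002]
```

```bash
python3 -m jog '[[0,0,0,0,0,-0.5,255],[0,0,0,0,0,-0.8,255],[0,0,0,0,0,-0.8,255],[0,0,0,0,0,-0.6,255],[0,0,0,0,0,-0.4,255],[0,0,0,0,0,-0.25,255],[0,0,0,0,0,-0.1,255],[0,0,0,0,0,-0.1,255],[0,0,0,0,0,0,255],[0,0,0,0,0,0,255]]'|grep -E 'ee|ft';python3 -m jog '[[0,0,0,0,0,-0.05,255],[0,0,0,0,0,-0.05,255],[0,0,0,0,0,0,255]]'; python3 s.py
```

```text
ee_pos: [620.3, 260.3, 15.2]
eef_rot: [-0.064, -3.14, -0.003]
ft_force: [-0.7, -0.4, -2.8]
t: 32.25
ee_pos: [619.8, 260.2, 12.7]
eef_rot: [-0.063, -3.139, -0.003]
ft_force: [-0.6, -0.5, -2.7]
gripper_width: 0.2
gripper_force: 60.0
t 32.25 [619.8 260.2  12.7] q [ 0.231  0.803  1.426  0.003  0.915 -1.301] F [-0.6 -0.5 -2.7] M [ 0.01 -0.19  0.02] w 0.2 59.97987823560834 xaz 177.68 z [-0.002  0.002 -1.   ] x [-0.999  0.04   0.002]
```

```bash
python3 -m jog '[[0,0,0,0,0,-0.05,255],[0,0,0,0,0,-0.05,255],[0,0,0,0,0,-0.03,255],[0,0,0,0,0,0,255],[0,0,0,0,0,0,255]]'; python3 s.py
```

```text
t: 32.75
ee_pos: [620.1, 260.2, 10.4]
eef_rot: [-0.064, -3.14, -0.003]
ft_force: [0.6, -0.2, 0.7]
gripper_width: 0.196
gripper_force: 60.0
t 32.75 [620.1 260.2  10.4] q [ 0.23   0.806  1.426  0.003  0.91  -1.301] F [ 0.6 -0.2  0.7] M [-0.04 -0.05  0.01] w 0.196 59.98085891827941 xaz 177.68 z [-0.001  0.002 -1.   ] x [-0.999  0.04   0.001]
```

Force is back to about zero, so the scoop is standing on its feet. I'll open slowly, retreat upward and check the pixel positions.

```bash
python3 -m jog '[[0,0,0,0,0,0,150],[0,0,0,0,0,0,100],[0,0,0,0,0,0,50],[0,0,0,0,0,0,0],[0,0,0,0,0,0,0],[0,0,0,0,0,0,0],[0,0,0,0,0,0,0],[0,0,0,0,0,0,0],[0,0,0,0,0,0,0],[0,0,0,0,0,0,0]]'|grep -E 'width|ft'; python3 -m jog '[[0,0,0,0,0,0.3,0],[0,0,0,0,0,0.6,0],[0,0,0,0,0,1,0],[0,0,0,0,0,1,0],[0,0,0,0,0,1,0],[0,0,0,0,0,1,0],[0,0,0,0,0,1,0],[0,0,0,0,0,1,0],[0,0,0,0,0,1,0],[0,0,0,0,0,0.8,0],[0,0,0,0,0,0,0],[0,0,0,0,0,0,0]]'; python3 s.py; python3 - <<'E'
from h import *
import cv2
print('pred lip/wall/handle end',fproj([440,266,22.5]),fproj([600,260,62]),fproj([677,257,72]))
i=capture('wrist');h=cv2.cvtColor(i,cv2.COLOR_RGB2HSV)
m=((h[...,1]<70)&(h[...,2]>90)).astype('u1');m[300:]=0;m[:,:270]=0;m[:,370:]=0
n,l,st,ce=cv2.connectedComponentsWithStats(m);k=1+st[1:,4].argmax();print('steel bbox',st[k])
k=((i.max(2)<60)).astype('u1')[200:300,290:350];ys=np.where(k.sum(1)>5)[0]+200;print('black handle rows',ys.min(),ys.max())
t=capture('top');h=cv2.cvtColor(t,cv2.COLOR_RGB2HSV)[:,:,:]
m=cv2.inRange(h,(22,70,140),(33,255,255));m[:230]=0;m[310:]=0;m[:,:330]=0;m[:,400:]=0
print('yellow near jar',int((m>0).sum()));c=cv2.HoughCircles(cv2.GaussianBlur(cv2.cvtColor(t,cv2.COLOR_RGB2GRAY),(5,5),0)[235:310,330:400],3,1,20,param1=80,param2=12,minRadius=12,maxRadius=17);print(None if c is None else c[0][:2]+[330,235,0])
n,l,st,ce=cv2.connectedComponentsWithStats(m);print([(st[j].tolist()) for j in range(1,n) if st[j][4]>8])
E
```

```text
ft_force: [1.5, 0.8, -0.1]
gripper_width: 0.976
t: 34.95
ee_pos: [619.9, 260.2, 184.9]
eef_rot: [-0.064, -3.141, -0.003]
ft_force: [-0.5, -0.3, -0.5]
gripper_width: 0.999
gripper_force: 0.0
t 34.95 [619.9 260.2 184.9] q [ 0.231  0.596  1.308  0.002  1.238 -1.301] F [-0.5 -0.3 -0.5] M [0.03 0.02 0.01] w 0.999 0.0 xaz 177.68 z [-0.     0.002 -1.   ] x [-0.999  0.04   0.   ]
pred lip/wall/handle end [319.9  37.5] [320.3 204.7] [320.5 292.1]
steel bbox [ 298   36   46  171 6863]
black handle rows 206 290
yellow near jar 92
[[360.5        269.5         16.39999962]]
[[352, 267, 5, 7, 14], [366, 271, 9, 10, 64]]
```

```bash
python3 - <<'E'
from h import *
import cv2
t=capture('top');t0=cv2.imread('pics/top0.png')[:,:,::-1]
d=(cv2.absdiff(cv2.GaussianBlur(t,(5,5),0),cv2.GaussianBlur(np.ascontiguousarray(t0),(5,5),0)).max(2)>25).astype('u1')
n,l,st,ce=cv2.connectedComponentsWithStats(d);print([(st[j].tolist()) for j in range(1,n) if st[j][4]>15])
for y in range(255,286,3):print(y,[tuple(int(v) for v in t[y,x]) for x in range(352,380,4)])
E
```

```text
[[0, 66, 203, 414, 47905], [173, 201, 12, 24, 243], [169, 228, 13, 24, 254], [352, 267, 22, 15, 182], [287, 446, 27, 14, 78], [315, 461, 21, 15, 171], [265, 463, 57, 17, 398]]
255 [(161, 137, 107), (102, 91, 77), (129, 127, 113), (198, 194, 177), (180, 176, 159), (151, 133, 106), (168, 144, 115)]
258 [(91, 87, 73), (196, 194, 175), (136, 131, 118), (146, 141, 123), (145, 140, 124), (179, 177, 163), (146, 133, 112)]
261 [(144, 143, 126), (172, 172, 154), (200, 200, 184), (198, 201, 183), (179, 176, 161), (144, 139, 121), (193, 191, 175)]
264 [(196, 197, 178), (200, 202, 185), (199, 202, 184), (199, 202, 183), (198, 200, 183), (187, 189, 173), (135, 130, 114)]
267 [(174, 160, 126), (195, 197, 179), (198, 201, 182), (197, 198, 180), (199, 201, 184), (198, 201, 182), (138, 134, 118)]
270 [(179, 166, 119), (156, 137, 89), (155, 151, 124), (201, 203, 184), (185, 185, 162), (198, 195, 168), (188, 189, 171)]
273 [(196, 186, 152), (191, 170, 117), (171, 148, 100), (178, 173, 150), (200, 197, 140), (198, 196, 138), (198, 201, 181)]
276 [(191, 191, 175), (190, 167, 112), (194, 172, 117), (172, 157, 116), (197, 199, 141), (199, 202, 145), (184, 187, 169)]
279 [(162, 158, 142), (181, 182, 164), (190, 179, 144), (194, 196, 175), (170, 149, 99), (165, 153, 118), (196, 194, 177)]
282 [(173, 168, 149), (174, 174, 161), (185, 184, 166), (198, 200, 182), (196, 198, 181), (184, 181, 165), (151, 149, 132)]
285 [(169, 163, 145), (178, 174, 155), (173, 168, 151), (175, 174, 158), (162, 160, 143), (160, 153, 136), (149, 143, 129)]
```

The only changes in the picture are the arm, the two cores gone from the trough, and two cheese-coloured patches inside the jar mouth. Nothing else moved, so I'm handing in.

```bash
python3 -c "
from station import r
print(r.job_done())"
```

```text
the job is handed in; nothing more can be done
None
```

I handed the job in at about 35 s: both cores look to be in the jar, the scoop is back on its feet on the board, and the jar and other things the final top view could see are unmoved; the hand-in returned no verdict.

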